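# Set the spring tension of a blood-film spreader

## Task

Two spring-tension stands for the blood-film spreader are on the bench, each with a T-shaped tension knob and a sprung dark steel arm that swings over a scale. On the stand with the longer arm, turn the knob clockwise until the arm's tip points midway between the two posts of the set clip at the edge of its scale, then let go. Work by the knob, do not push the arm or the clip, and leave the stand with the shorter arm as it is set.

Things in the scene. Friction and masses are not known exactly. Their poses are not given: they have to be found in the camera images.
- long_knob_grip (a point): middle of the black T-bar of the longer-armed stand's knob, on its upright axis, 82 mm above the bench. Bar: 54 mm along x, 14 mm thick along y, 34 mm high; below it a 12 mm stem, a 22 mm collar (top 49 mm up), a gear case (top 33 mm up). Turns easily (0.1 N m) clockwise from above, 0 to 1.9 rad and back, and stays where left. The arm swings 0.65 rad clockwise per rad of knob.
- long_arm: the longer sprung dark steel arm, a flat pointer 108 mm from pivot to tip, 40 mm above the bench (pivot pin: 54 mm). Origin on the pivot axis, 55 mm beyond the knob's axis; x points along the arm to its tip. It starts 0.5 to 0.85 rad counter-clockwise (from above) of the set clip and swings clockwise with the knob. Its stand, a 218 x 180 mm aluminium plate 13 mm thick, is fixed.
- long_clip: set clip of the longer arm: dark steel bridge with two upright posts (8 mm across, tops 47 mm above the bench) 119 mm from the pivot, just past the arm's tip, 26 mm clear between them. Origin on the arm's pivot axis; x points from there to midway between the posts, so the arm is set when its x has the same direction. It stays where it is.
- short_tip (a point): tip of the shorter arm (68 mm from pivot to tip) on the other stand, which has the same plate and the same knob (its axis 55 mm on the robot's side of that arm's pivot) and its own, narrower clip. That stand is to be left as it is.

How it is judged:
By the outcome, as a careful person would: the job done as asked, in the order asked, and still so for the second after the job is handed in, with the robot touching nothing.
It also fails if it takes over 29 s, if anything falls off the work surface, if the arm or the gripper's body presses on something with over 40 N, if the wrist force passes 120 N, or if a joint passes its speed limit or range.

## Robot

A 6-joint arm with a two-finger parallel gripper is mounted at the origin on a cart in front of the work surface, level with it; the furniture and walls round the work are solid. World frame = base frame: x ahead of the robot, y to its left, z up, the work surface at z = 0. Lengths are in m, angles in rad, forces in N, time in s.
With the tool pointing down it reaches from about 0.35 to 0.875 m from the base axis. Payload 15.5 kg.
Tool frame: the origin (TCP) lies midway between the tips of the shut fingers; the grasp point (between the pads) lies 19 mm behind it; z points along the fingers, y is the line along which they close (so a half turn about z gives the same grasp; the last joint's range is limited). The gripper opens to 85 mm and grips with 20 to 120 N. Pads are 22 mm wide; open, the fingers measure 114 mm over their backs; the gripper's body (76 mm by 85 mm) begins 54 mm behind the grasp point. The pads swing forward as they close: fully open they stand 13 mm farther back than shut.
Start: joints at [1.113, 0.494, 1.345, -0, 1.302, -0.096], TCP at [0.222, 0.584, 0.231] pointing down, gripper open.
Joint ranges: [-2.91, 2.91], [-0.82, 2.16], [0.22, 2.67], [-1.22, 4.37], [0.12, 2.79], [-3.08, 3.08]. Speed limits (rad/s): [1.89, 1.89, 2.57, 3.01, 3.01, 3.01].

## Interface

Orientations are given as a unit quaternion [x, y, z, w].
In Python, from rig import env gives the robot as it stands.
- The arm moves only by the tool send_rows, never from a script. Its arguments are lists of equal length, an entry for each row: "linear": the shift along the tool's x, y, z in m, a list of three; "roll": the turn about the tool's z in degrees. A call has 1 to 12 rows; each row shifts and turns the commanded pose from where the row before left it, along the tool's axes as they then stand; what a row does not reach is not made up. A row lasts 1/8 s, in which the tool goes at most 62.5 mm and 10.7 degrees, less where a joint would pass 70% of its speed; a pose out of reach is approached as far as the arm can. A call is refused whole if a number of a shift passes 0.0625 or a number of a turn 10.7, either way. A call with a gripper value outside its range is refused whole. "gripper" is the finger opening in m, from 0 to 0.0854, set as the call begins (left out, the last holds). The fingers move at their own pace and stop on an object; "grip_force" is the grip in N (left out, the last holds). Time passes only in rows, so rows that do not move let the fingers close. It gives the time, the measured TCP pose, the force, the opening and the grip force at its end, in the units of the state.
- env.state(): the state, without advancing time (a new reading comes with each control period).
- env.snapshot(name): name is "scene" or "side" or "wrist"; returns the picture (420x560x3 uint8, red, green, blue); there is no depth.
- env.camera_params(name): a dict with "intrinsics" (3x3 intrinsics, pixels), "eye" and "orientation" of the camera in the world. Camera axes: x right, y up, looking along -z (the intrinsics and any distortion apply to the point x, -y, -z); pixel columns grow to the right and rows downward; lengths in m; the calibration is good to about 2 mm. A picture is of the moment at which its call begins: read the wrist's pose just before it. camera_params takes no time and is no camera call; for the wrist camera it gives the pose at the moment of the call.
- env.close_job(): hands the job in; it is judged then, once.
Trained networks look in the newest picture that a camera, given by its name, has taken for a name from the list of things; names that differ only in an ending like _2 or _b are one class to them, and where a whole thing is asked for, a point or a joint stands for the part that bears it (a point fixed in the world has none). Each returns a list of dicts, best first, with "confidence" (0 to 1); they miss things now and then, are a little off and sometimes report something else, mostly with a low value. They report only what shows in the picture. A call takes as long as a camera call.
- env.boxes_of(name, camera): "location" ([x, y, z] in m, in world coordinates, good to about 4 mm: the middle of the surface that is visible of it).
- env.pinpoint(name, camera): "location" ([x, y, z] in m, in world coordinates, good to about 4 mm: a listed point, or the origin of a listed thing).
The state is a dict: "time_s": time; "joints": joint angles; "qvel": joint speeds; "joint_efforts": joint torques, N m; "ee_pos": TCP position; "tool_rot": TCP orientation; "contact_force": force on the tool from outside, world axes, zero at the start; "torque": the same for the moment, N m; "finger_gap": finger opening in m; "gripper_force": force on a finger pad.
Only numpy, scipy, OpenCV 4.12 (cv2) and the standard library are available. Lean on these libraries where they do the work, as an engineer would, in place of code of your own. Each camera call takes 0.05 s, during which the arm holds its last target. There are 200 camera calls.

## Working session

There is one attempt and no reset: what is moved stays moved. The work goes in short steps, Python scripts to look and compute and a tool call to move; the robot and the scene stay as the last step left them, time stands still between calls to the robot, and variables do not carry over. Pictures are saved under pics/ and viewed, at most 10 in all, crops included, and the job is handed in when it is done.

Besides the shell and the picture viewer there is one more tool, called after "Request:" as name(argument=value, ...), one argument or row to a line, values as JSON. send_rows: Moves the arm, as the interface text tells. Its arguments: {"type":"object","properties":{"linear":{"type":"array","items":{"type":"array","items":{"type":"number"}}},"roll":{"type":"array","items":{"type":"number"}},"gripper":{"type":"number"},"grip_force":{"type":"number"}},"required":["linear","roll"]}

```bash
mkdir -p pics
python3 - <<'E'
from rig import env
import cv2
s=env.state();print(s)
for c in ("scene","side"):
    im=env.snapshot(c);cv2.imwrite(f"pics/{c}0.png",im[:,:,::-1])
    for n in ("long_knob_grip","long_arm","long_clip","short_tip"):
        print(c,n,[(round(d["confidence"],2),[round(v,4) for v in d["location"]]) for d in env.pinpoint(n,c)][:3])
        if n!="short_tip": print(c,'box',n,[(round(d["confidence"],2),[round(v,4) for v in d["location"]]) for d in env.boxes_of(n,c)][:3])
    print(env.camera_params(c))
E
```

```text
{'time_s': 0.0, 'joints': array([ 1.11247985e+00,  4.94197663e-01,  1.34613986e+00,  2.56812482e-05,
        1.30249124e+00, -9.54932704e-02]), 'qvel': array([ 3.91322675e-04, -7.82077513e-04,  4.40864333e-04,  7.25555773e-05,
        5.36743038e-04,  8.81646143e-04]), 'joint_efforts': array([ 6.06282963e-03, -8.82155442e+01, -3.83883905e+01,  3.37867041e-04,
        9.90428205e-03, -4.21207517e-05]), 'ee_pos': array([0.22164659, 0.58399166, 0.23068829]), 'tool_rot': array([ 1.80421514e-01,  9.83589190e-01, -5.91128646e-04, -1.80871794e-04]), 'contact_force': array([ 1.73045561, -0.63697427, -0.25127483]), 'torque': array([0.0108764 , 0.0149773 , 0.01683702]), 'gripper_force': 0.0, 'finger_gap': 0.08571932746149172}
scene long_knob_grip [(0.72, [0.4419, -0.1409, 0.082])]
scene box long_knob_grip [(0.64, [0.4401, -0.1362, 0.0775])]
scene long_arm [(0.56, [0.5021, -0.1352, 0.0335])]
scene box long_arm [(0.54, [0.522, -0.1172, 0.0408])]
scene long_clip []
scene box long_clip [(0.62, [0.6202, -0.1296, 0.0297])]
scene short_tip [(0.64, [0.5478, 0.2257, 0.0392])]
{'intrinsics': array([[397
[... 252 characters left out ...]
011065, -0.36957098])}
side long_knob_grip [(0.84, [0.4457, -0.1366, 0.0816])]
side box long_knob_grip [(0.69, [0.4453, -0.1477, 0.0854])]
side long_arm [(0.53, [0.4998, -0.1348, 0.0341])]
side box long_arm [(0.69, [0.5244, -0.1252, 0.038]), (0.18, [0.6198, -0.1265, 0.0243])]
side long_clip []
side box long_clip [(0.51, [0.6223, -0.1244, 0.0247])]
side short_tip [(0.47, [0.5456, 0.2278, 0.0379])]
{'intrinsics': array([[440.57854567,   0.        , 275.24015479],
       [  0.        , 440.57854567, 206.73187523],
       [  0.        ,   0.        ,   1.        ]]), 'eye': array([ 0.1906298 , -0.76149996,  0.50684171]), 'orientation': array([ 0.52176324, -0.11514749, -0.16592725,  0.82883794])}
```

View pics/scene0.png

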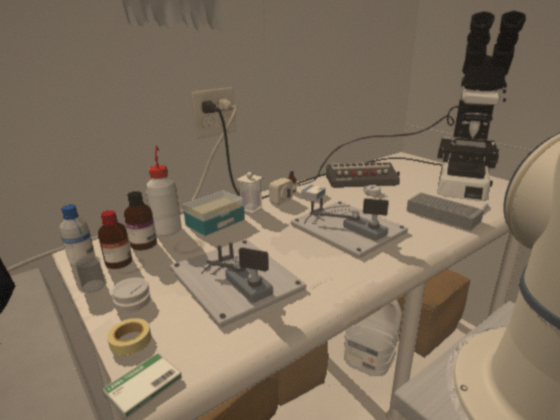

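View pics/side0.png

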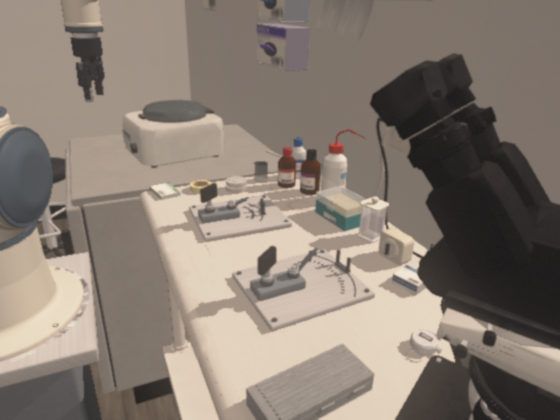

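Run:
```python
import cv2,numpy as np
a=cv2.imread("pics/side0.png");b=cv2.imread("pics/scene0.png")
x=cv2.resize(a[235:325,225:385],(800,450),interpolation=3)
cv2.imwrite("pics/c1.png",x)
y=cv2.resize(b[190:255,285:415],(800,400),interpolation=3)
cv2.imwrite("pics/c2.png",y)
```

```text
(no output)
```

View pics/c1.png

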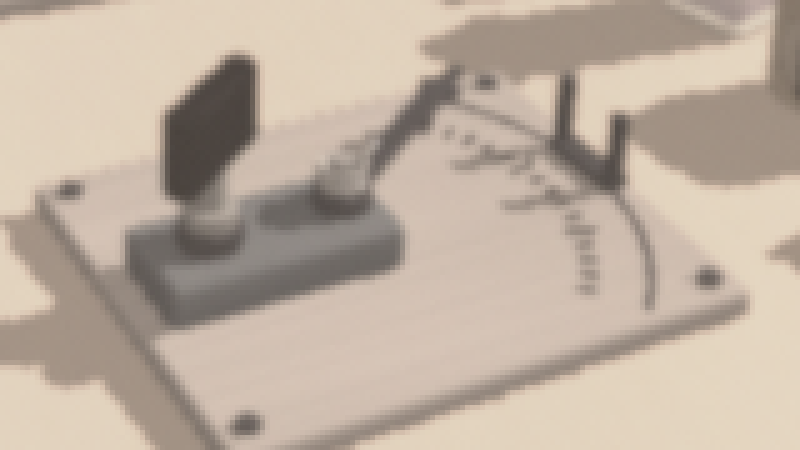

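```bash
cat > h.py <<'E'
from rig import env
import numpy as np, cv2
from scipy.spatial.transform import Rotation as R
def tool():
    s=env.state(); return s["ee_pos"],R.from_quat(s["tool_rot"])
def shift(target):
    p,r=tool(); return r.inv().apply(np.array(target)-p)
def proj(c,P):
    r=R.from_quat(c["orientation"]).inv().apply(np.atleast_2d(P)-c["eye"])
    u=np.c_[r[:,0],-r[:,1],-r[:,2]]@c["intrinsics"].T
    return u[:,:2]/u[:,2:]
def onplane(c,uv,z):
    uv=np.atleast_2d(uv); d=np.c_[uv,np.ones(len(uv))]@np.linalg.inv(c["intrinsics"]).T
    d=R.from_quat(c["orientation"]).apply(d*[1,-1,-1])
    return c["eye"]+d*((z-c["eye"][2])/d[:,2])[:,None]
E
python3 - <<'E'
from h import *
c=env.camera_params("wrist");p,r=tool();print(c["intrinsics"].tolist(),r.inv().apply(c["eye"]-p),(r.inv()*R.from_quat(c["orientation"])).as_matrix().round(3))
print(shift([.40,.22,.23]), r.inv().apply(np.array([.44-.4,-.14-.22,0])))
E
```

```text
[[332.0847101908263, 0.0, 278.20506601535556], [0.0, 332.0847101908263, 210.0762959748903], [0.0, 0.0, 1.0]] [ 0.07760299 -0.00152547 -0.14281025] [[-0.001  0.953  0.304]
 [ 1.     0.     0.001]
 [ 0.001  0.304 -0.953]]
[-0.29591157 -0.27736962  0.0012686 ] [-1.65170299e-01 -3.22364346e-01 -1.99893391e-05]
```

Request:
send_rows(
  linear=[
    [-0.037,-0.0347,0],
    [-0.037,-0.0347,0],
    [-0.037,-0.0347,0],
    [-0.037,-0.0347,0],
    [-0.037,-0.0347,0],
    [-0.037,-0.0347,0],
    [-0.037,-0.0347,0],
    [-0.037,-0.0347,0],
  ],
  roll=[0,0,0,0,0,0,0,0],
  gripper=0.085,
)

```text
time_s: 1.8
ee_pos: [0.4006, 0.2183, 0.2315]
tool_rot: [0.18, 0.984, 0.0, 0.0]
contact_force: [1.3, 0.1, 0.1]
finger_gap: 0.0851
gripper_force: 0.0
```

Request:
send_rows(
  linear=[
    [-0.0206,-0.0403,0],
    [-0.0206,-0.0403,0],
    [-0.0206,-0.0403,0],
    [-0.0206,-0.0403,0],
    [-0.0206,-0.0403,0],
    [-0.0206,-0.0403,0],
    [-0.0206,-0.0403,0],
    [-0.0206,-0.0403,0],
    [0,0,0],
    [0,0,0],
  ],
  roll=[0,0,0,0,0,0,0,0,0,0],
)

```text
time_s: 3.05
ee_pos: [0.4394, -0.1399, 0.2312]
tool_rot: [0.181, 0.984, 0.0, -0.0]
contact_force: [-0.1, 0.8, 1.0]
finger_gap: 0.0849
gripper_force: 0.0
```

Run:
```python
from h import *
print(tool()[0],env.state()["joints"].round(3),env.state()["contact_force"])
c=env.camera_params("wrist");im=env.snapshot("wrist")
import pickle;pickle.dump(c,open("w1.pkl","wb"))
cv2.imwrite("pics/w1.png",im[:,:,::-1])
cv2.imwrite("pics/w1b.png",cv2.resize(im[:,:,::-1],(800,600),interpolation=3))
for n in ("long_knob_grip","long_arm","long_clip"):
  for f in (env.pinpoint,env.boxes_of):
    print(n,[(round(d["confidence"],2),np.round(d["location"],4)) for d in f(n,"wrist")][:3])
```

```text
[ 0.43943435 -0.13990512  0.23121369] [-0.438  0.265  1.732  0.     1.145 -1.645] [-0.10854373  0.75131519  1.02969121]
long_knob_grip [(0.67, array([ 0.4424, -0.1424,  0.0833]))]
long_knob_grip [(0.71, array([ 0.4424, -0.1366,  0.0982]))]
long_arm [(0.67, array([ 0.5061, -0.1387,  0.0331]))]
long_arm []
long_clip []
long_clip [(0.78, array([ 0.6175, -0.1197,  0.0205]))]
```

View pics/w1b.png

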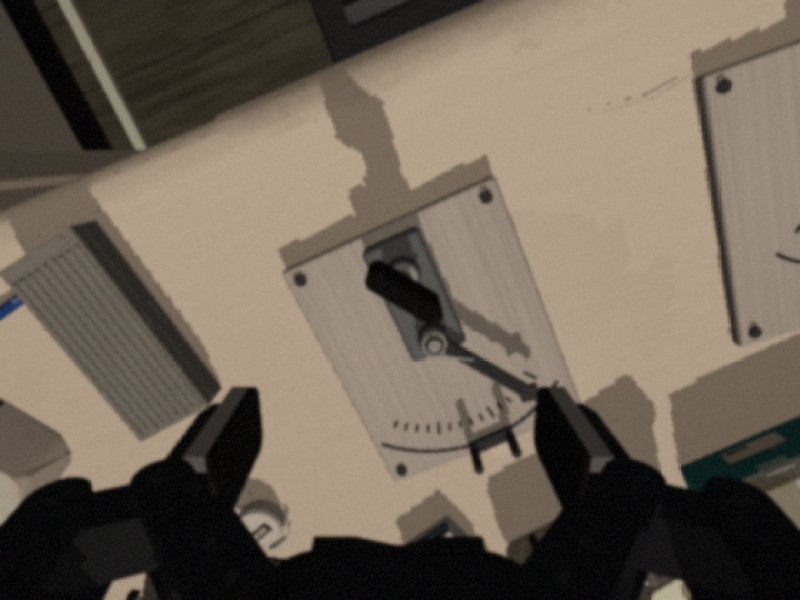

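Run:
```python
from h import *
import pickle
c=pickle.load(open("w1.pkl","rb"));k=.7
g=lambda u,v,z:onplane(c,(u*k,v*k),z)[0]
b1,b2=g(372,275,.098),g(435,309,.098);print("bar top",b1,b2,(b1+b2)/2,np.linalg.norm(b2-b1),np.degrees(np.arctan2(*(b2-b1)[1::-1])))
pv=g(434,344,.054);tip=g(537,393,.040);p1=g(478,469,.047);p2=g(516,452,.047)
print(pv,tip,p1,p2,[np.linalg.norm((q-pv)[:2]) for q in (tip,p1,p2)],np.linalg.norm(p1-p2))
an=lambda q:np.degrees(np.arctan2(*(q-pv)[1::-1]))
print([an(q) for q in (tip,p1,p2,(p1+p2)/2)])
e=cv2.resize(cv2.imread("pics/w1.png")[155:345,230:420],(760,600),interpolation=3)
e=cv2.resize(cv2.imread("pics/w1.png")[165:345,230:420],(600,568),interpolation=2);cv2.imwrite("pics/w1c.png",e)
```

```text
bar top [ 0.42841333 -0.15391699  0.098     ] [ 0.4622207  -0.12575021  0.098     ] [ 0.44531701 -0.1398336   0.098     ] 0.044003474311308736 39.79953001688635
[ 0.50266469 -0.13734132  0.054     ] [ 0.57690524 -0.07646765  0.04      ] [ 0.62247311 -0.14118293  0.047     ] [ 0.61790868 -0.10757199  0.047     ] [np.float64(0.09600658302266274), np.float64(0.11986999892648838), np.float64(0.11902685169292278)] 0.03391946198037671
[np.float64(39.350101239858354), np.float64(-1.8365371182827772), np.float64(14.483789441093663), np.float64(6.294629888003034)]
```

View pics/w1c.png

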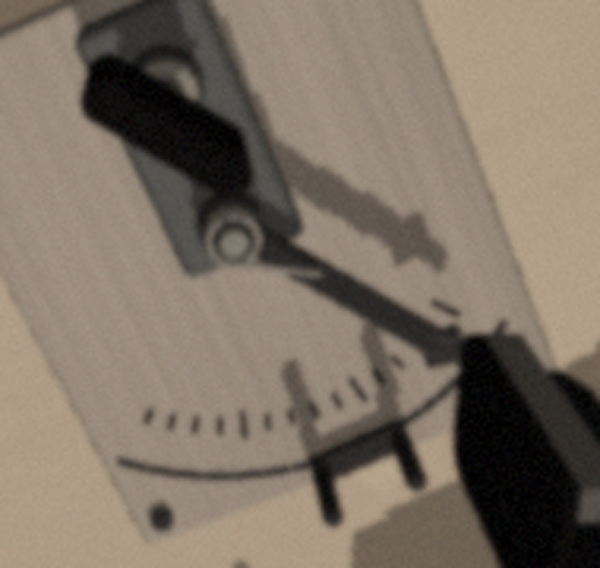

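Request:
send_rows(
  linear=[
    [0,0,0],
    [0,0,0],
    [0,0,0],
    [0,0,0],
    [0,0,0],
    [0,0,0],
    [0,0,0],
  ],
  roll=[-10,-10,-10,-10,-10,-10,0],
)

```text
time_s: 4.28
ee_pos: [0.4397, -0.1399, 0.2313]
tool_rot: [-0.335, 0.942, -0.0, 0.0]
contact_force: [0.7, 0.7, 0.2]
finger_gap: 0.0849
gripper_force: 0.0
```

Run:
```python
from h import *
p,r=tool();y=r.as_matrix()[:,1];print(p,np.degrees(np.arctan2(y[1],y[0])),env.state()["time_s"],env.state()["joints"].round(2))
c=env.camera_params("wrist");im=env.snapshot("wrist")
import pickle;pickle.dump(c,open("w2.pkl","wb"))
cv2.imwrite("pics/w2.png",cv2.resize(im[:,:,::-1],(800,600),interpolation=3))
for n in ("long_knob_grip","long_arm","long_clip"):
    print(n,[(round(d["confidence"],2),np.round(d["location"],4)) for d in env.pinpoint(n,"wrist")][:3])
print(shift([.4445,-.14,.065]))
```

```text
[ 0.43969382 -0.13992117  0.23131357] 129.1893745237252 4.275 [-0.44  0.26  1.73  0.    1.15 -2.69]
long_knob_grip [(0.91, array([ 0.4469, -0.1414,  0.0804]))]
long_arm [(0.78, array([ 0.5064, -0.1408,  0.0303]))]
long_clip []
[-0.00377602 -0.00296954  0.16629599]
```

View pics/w2.png

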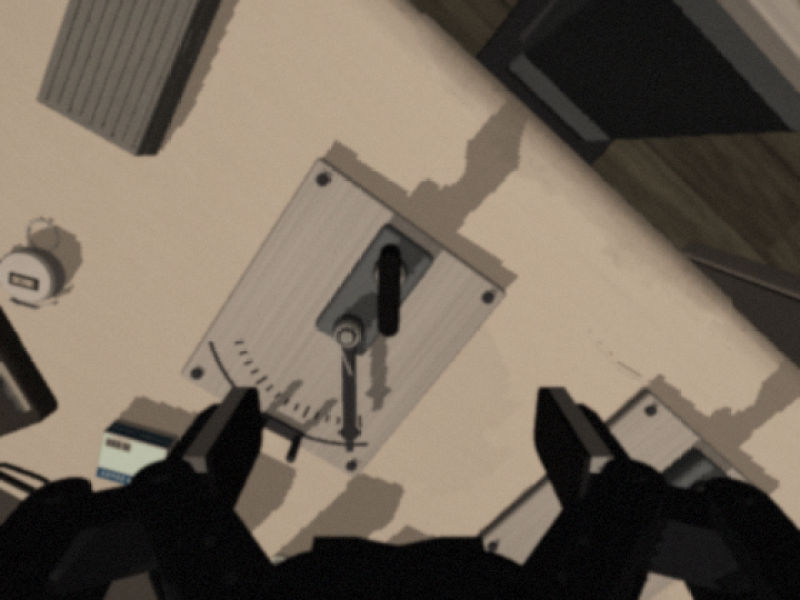

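Run:
```python
from h import *
import pickle
c=pickle.load(open("w2.pkl","rb"));k=.7
g=lambda u,v,z:onplane(c,(u*k,v*k),z)[0]
b1,b2=g(388,247,.099),g(388,335,.099)
print((b1+b2)/2,np.linalg.norm(b2-b1),np.degrees(np.arctan2(*(b2-b1)[1::-1])))
pv=g(347,335,.054);tip=g(349,450,.040);p2=g(291,460,.047)
an=lambda q:np.degrees(np.arctan2(*(q-pv)[1::-1]))
for q in(tip,p2):print(q,np.linalg.norm((q-pv)[:2]),an(q))
print(pv,shift([.445,-.14,.065]))
```

```text
[ 0.44688224 -0.14300928  0.099     ] 0.05557613471090264 38.79839252136231
[ 0.5871441  -0.07288006  0.04      ] 0.10724129820958808 37.40968553337917
[ 0.62002352 -0.10605698  0.047     ] 0.1223153097730793 15.1531671902968
[ 0.50196106 -0.13803024  0.054     ] [-0.00416437 -0.00328448  0.166296  ]
```

Request:
send_rows(
  linear=[
    [-0.0039,-0.0052,0.03],
    [0,0,0.04],
    [0,0,0.04],
    [0,0,0.035],
    [0,0,0.0213],
    [0,0,0],
    [0,0,0],
  ],
  roll=[0,0,0,0,0,0,0],
)

```text
time_s: 5.35
ee_pos: [0.4464, -0.1419, 0.0657]
tool_rot: [-0.335, 0.942, -0.0, 0.0]
contact_force: [-0.4, -0.1, 1.1]
finger_gap: 0.0848
gripper_force: 0.0
```

Request:
send_rows(
  linear=[
    [0,0,0],
    [0,0,0],
    [0,0,0],
    [0,0,0],
    [0,0,0],
    [0,0,0],
    [0,0,0],
    [0,0,0],
  ],
  roll=[0,0,0,0,0,0,0,0],
  gripper=0.0,
  grip_force=25,
)

```text
time_s: 6.35
ee_pos: [0.4461, -0.1418, 0.0652]
tool_rot: [-0.335, 0.942, -0.0, 0.0]
contact_force: [-1.3, -0.2, 5.2]
finger_gap: 0.0136
gripper_force: 28.3
```

Request:
send_rows(
  linear=[
    [0,0,0],
    [0,0,0],
    [0,0,0],
    [0,0,0],
    [0,0,0],
    [0,0,0],
    [0,0,0],
  ],
  roll=[8,8,8,8,8,0,0],
)

```text
time_s: 7.22
ee_pos: [0.4451, -0.1398, 0.0651]
tool_rot: [0.007, 1.0, 0.001, -0.001]
contact_force: [1.8, 22.9, 14.4]
finger_gap: 0.0138
gripper_force: 26.4
```

Run:
```python
from h import *
import pickle
ims=[]
for n in ("wrist","side"):
    c=env.camera_params(n);im=env.snapshot(n)[:,:,::-1]
    pickle.dump(c,open(n+"3.pkl","wb"));cv2.imwrite(f"pics/{n}3.png",im)
    print(n,[(round(d["confidence"],2),np.round(d["location"],4)) for d in env.boxes_of("long_arm",n)][:2])
    ims.append(im)
c=ims[1][235:325,250:370]
out=np.vstack([cv2.resize(ims[0],(400,300)),cv2.resize(c,(400,300),interpolation=3)])
cv2.imwrite("pics/m3.png",np.hstack([cv2.resize(ims[0][150:330,150:420],(400,300),interpolation=3),cv2.resize(c,(400,300),interpolation=3)]))
```

```text
wrist []
side [(0.6, array([ 0.5279, -0.1314,  0.0419]))]
```

View pics/m3.png

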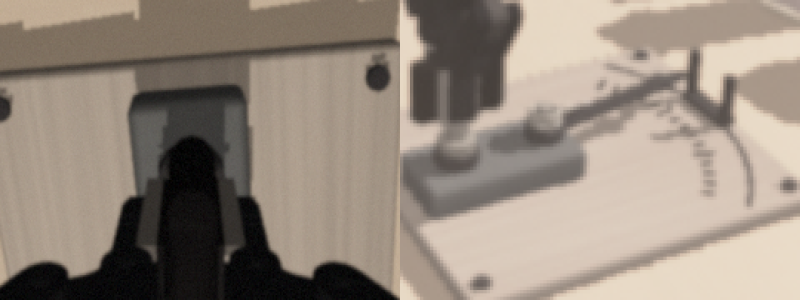

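Request:
send_rows(
  linear=[
    [0,0.003,0],
    [0,0,0],
    [0,0,0],
    [0,0,0],
  ],
  roll=[0,4,0,0],
)

```text
time_s: 7.92
ee_pos: [0.4453, -0.139, 0.0652]
tool_rot: [0.042, 0.999, -0.0, -0.001]
contact_force: [-7.5, -6.2, 9.8]
finger_gap: 0.0135
gripper_force: 26.6
```

Run:
```python
from h import *
p,r=tool();y=r.as_matrix()[:,1];print(np.degrees(np.arctan2(y[1],y[0])))
c=env.camera_params("side");im=env.snapshot("side")[:,:,::-1]
pk=lambda u,v:(275+u,235+v)
o=im[235:325,270:390]
cv2.imwrite("pics/s4.png",cv2.resize(o,(800,600),interpolation=2))
# predicted pixels in crop (x 6.667) for arm tip at angles
pv=np.array([.502,-.1377,0])
for a in (0,4,6.5,8,12,16):
    t=np.radians(a);d=np.array([np.cos(t),np.sin(t),0])
    print(a,((proj(c,[pv+.108*d+[0,0,.04],pv+.119*d+[0,0,.047],pv+[0,0,.04]])-[270,235])*6.667).round(0).tolist())
```

```text
85.22124817018995
0 [[476.0, 173.0], [510.0, 145.0], [145.0, 249.0]]
4 [[462.0, 160.0], [494.0, 132.0], [145.0, 249.0]]
6.5 [[452.0, 153.0], [484.0, 124.0], [145.0, 249.0]]
8 [[447.0, 148.0], [477.0, 119.0], [145.0, 249.0]]
12 [[430.0, 137.0], [459.0, 107.0], [145.0, 249.0]]
16 [[413.0, 126.0], [440.0, 95.0], [145.0, 249.0]]
```

View pics/s4.png

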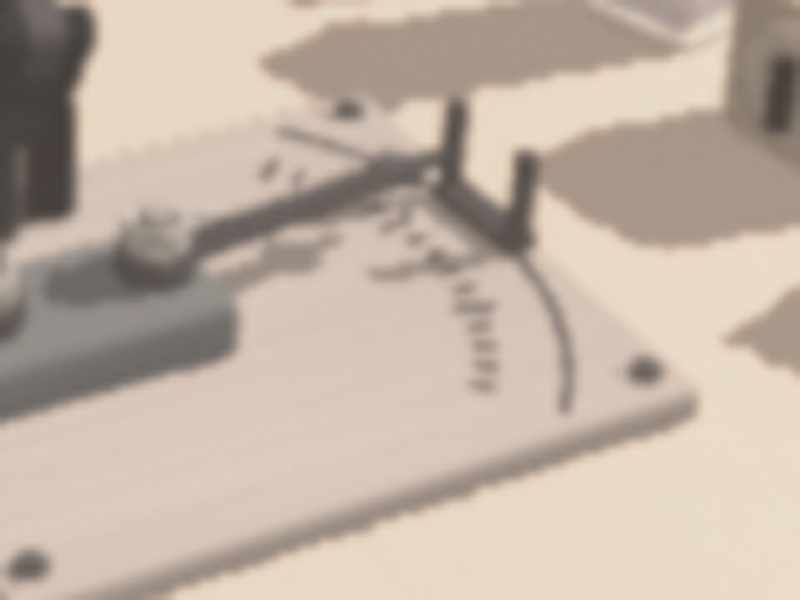

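Request:
send_rows(
  linear=[
    [0,0,0],
    [0,0,0],
  ],
  roll=[4,0],
)

```text
time_s: 8.22
ee_pos: [0.4454, -0.1388, 0.0652]
tool_rot: [0.077, 0.997, -0.0, -0.001]
contact_force: [-5.5, -2.9, 10.6]
finger_gap: 0.0134
gripper_force: 26.7
```

Request:
send_rows(
  linear=[
    [0,0,0],
    [0,0,0],
    [0,0,0],
    [0,0,0],
    [0,0,-0.03],
    [0,0,-0.045],
    [0,0,-0.045],
    [0,0,-0.045],
    [0,0,0],
    [0,0,0],
  ],
  roll=[0,0,0,0,0,0,0,0,0,0],
  gripper=0.085,
)

```text
time_s: 9.48
ee_pos: [0.4457, -0.1386, 0.2295]
tool_rot: [0.077, 0.997, 0.0, -0.0]
contact_force: [-0.9, -0.1, -1.1]
finger_gap: 0.0851
gripper_force: 0.0
```

Run:
```python
from h import *
import pickle
p,r=tool();y=r.as_matrix()[:,1];print(p,np.degrees(np.arctan2(y[1],y[0])),env.state()["time_s"])
c=env.camera_params("wrist");im=env.snapshot("wrist")[:,:,::-1]
pickle.dump(c,open("w5.pkl","wb"));cv2.imwrite("pics/w5.png",im)
cv2.imwrite("pics/w5c.png",cv2.resize(im[210:360,200:400],(800,600),interpolation=2))
```

```text
[ 0.44570628 -0.1385599   0.22954192] 81.21378139296854 9.475
```

View pics/w5c.png

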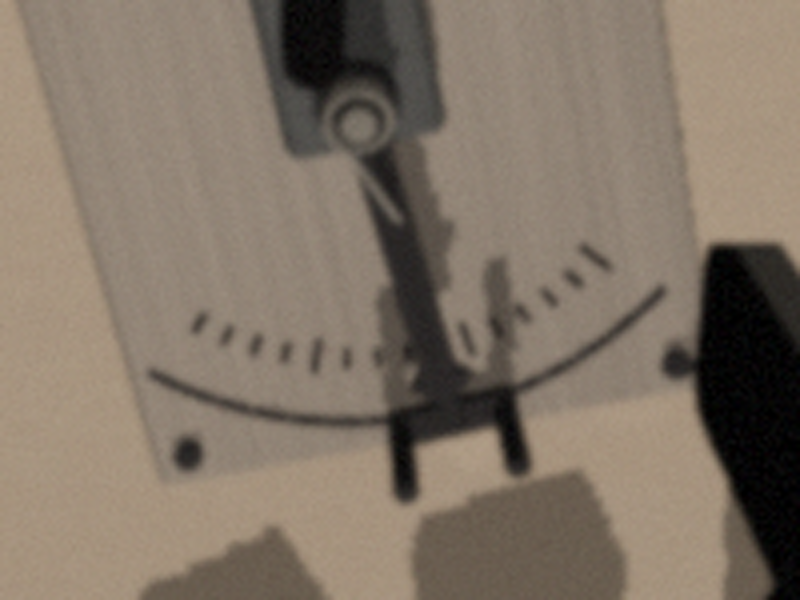

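Run:
```python
from h import *
import pickle
c=pickle.load(open("w5.pkl","rb"));im=cv2.imread("pics/w5.png")
g=cv2.cvtColor(cv2.resize(im[210:360,200:400],(800,600),interpolation=2),6)
G=lambda u,v,z:onplane(c,((u+.5)/4-.5+200,(v+.5)/4-.5+210),z)[0]
L=[]
for v in range(230,345,8):
    row=g[v,330:500]; m=np.flatnonzero(row<66); 
    print(v,m.min()+330,m.max()+330,int(row.min()),end=' | ') if len(m) else None
    if len(m): L.append(G((m.min()+m.max())/2+330,v,.04))
L=np.array(L);f=np.polyfit(L[:,0],L[:,1],1);print("\narm",np.degrees(np.arctan(f[0])))
pv=G(358,121,.054);print(pv,"line at pivot y",np.polyval(f,pv[0]))
p1,p2=G(405,490,.047),G(517,463,.047);m=(p1+p2)/2
for q in(p1,p2,m,G(447,392,.04)):print(q,np.linalg.norm((q-pv)[:2]),np.degrees(np.arctan2(*(q-pv)[1::-1])))
print(np.linalg.norm(p1-p2), "perp to posts",np.degrees(np.arctan2(-(p2-p1)[0],(p2-p1)[1])))
print("line at clip radius vs mid",np.polyval(f,m[0])-m[1])
```

```text
230 378 417 39 | 238 381 418 37 | 246 383 422 38 | 254 386 424 35 | 262 389 427 37 | 270 391 429 36 | 278 394 431 34 | 286 394 433 35 | 294 394 433 35 | 302 395 434 36 | 310 398 437 36 | 318 401 496 35 | 326 403 499 37 | 334 407 499 38 | 342 405 446 35 | 
arm 13.884558519965845
[ 0.50251649 -0.13779212  0.054     ] line at pivot y -0.14307436570116921
[ 0.62246639 -0.14115125  0.047     ] 0.11999692324287627 -1.6041165503311852
[ 0.61821657 -0.10792499  0.047     ] 0.1194929077106681 14.474497599881662
[ 0.62034148 -0.12453812  0.047     ] 0.11856811051781148 6.418159582387496
[ 0.59632443 -0.12491591  0.04      ] 0.0946875250527143 7.815660200163744
0.03349695261897849 perp to posts 7.288856791037505
line at clip radius vs mid 0.01058879408533353
```

Run:
```python
from h import *
import pickle
c=pickle.load(open("w5.pkl","rb"))
G=lambda u,v,z:onplane(c,((u+.5)/4-.5+200,(v+.5)/4-.5+210),z)[0]
P=lambda q:((proj(c,q)[0]-[200,210]+.5)*4-.5).round(0)
pv=G(358,121,.054);pv4=pv.copy();pv4[2]=.04
pts=[G(u,v,.04) for u,v in((397.5,230),(399.5,238),(402.5,246),(405,254),(408,262),(410,270),(412.5,278))]
pts=np.array(pts);print([round(np.degrees(np.arctan2(*(q-pv)[1::-1])),2) for q in pts]);print("slope",np.degrees(np.arctan(np.polyfit(pts[:,0],pts[:,1],1)[0])))
for a in(4,6.5,8,10):
    d=np.array([np.cos(np.radians(a)),np.sin(np.radians(a)),0]);print(a,P(pv4),P(pv4+.07*d),P(pv4+.095*d),P(pv4+.108*d))
im=cv2.imread("pics/w5.png")[270:340,270:350]
x=np.clip(im.astype(float)*2.2,0,255).astype(np.uint8)
cv2.imwrite("pics/w5d.png",cv2.resize(x,(686,600),interpolation=2))
```

```text
[np.float64(8.15), np.float64(7.96), np.float64(8.12), np.float64(8.11), np.float64(8.25), np.float64(8.09), np.float64(8.08)]
slope 8.210639386280091
4 [356. 101.] [409. 324.] [426. 398.] [435. 435.]
6.5 [356. 101.] [419. 322.] [440. 395.] [450. 432.]
8 [356. 101.] [425. 320.] [448. 393.] [460. 429.]
10 [356. 101.] [434. 318.] [459. 390.] [472. 426.]
```

View pics/w5d.png

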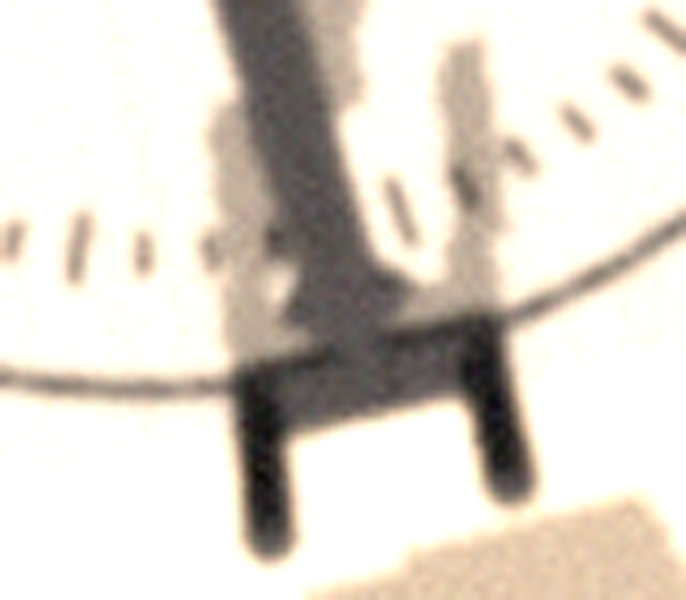

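Request:
send_rows(
  linear=[
    [0,0,0.03],
    [0,0,0.045],
    [0,0,0.045],
    [0,0,0.03],
    [0,0,0.015],
    [0,0,0],
    [0,0,0],
  ],
  roll=[0,0,0,0,0,0,0],
)

```text
time_s: 10.4
ee_pos: [0.4459, -0.1387, 0.065]
tool_rot: [0.077, 0.997, 0.0, -0.0]
contact_force: [0.1, -0.7, -0.0]
finger_gap: 0.0853
gripper_force: 0.0
```

Request:
send_rows(
  linear=[
    [0,0,0],
    [0,0,0],
    [0,0,0],
    [0,0,0],
    [0,0,0],
    [0,0,0],
    [0,0,0],
    [0,0,0],
    [0,0,0],
    [0,0,0],
    [0,0,0],
  ],
  roll=[0,0,0,0,0,0,0,0,2.5,0,0],
  gripper=0.0,
  grip_force=25,
)

```text
time_s: 11.78
ee_pos: [0.4461, -0.1388, 0.0652]
tool_rot: [0.098, 0.995, -0.0, 0.0]
contact_force: [-1.9, 0.3, 6.1]
finger_gap: 0.0135
gripper_force: 29.6
```

Request:
send_rows(
  linear=[
    [0,0,0],
    [0,0,0],
    [0,0,0],
    [0,0,0],
    [0,0,-0.03],
    [0,0,-0.045],
    [0,0,-0.045],
    [0,0,-0.045],
    [0,0,0],
    [0,0,0],
  ],
  roll=[0,0,0,0,0,0,0,0,0,0],
  gripper=0.085,
)

```text
time_s: 13.02
ee_pos: [0.4457, -0.1386, 0.2295]
tool_rot: [0.098, 0.995, 0.0, -0.0]
contact_force: [0.1, -0.5, -1.5]
finger_gap: 0.0848
gripper_force: 0.0
```

Run:
```python
from h import *
c=env.camera_params("wrist");im=env.snapshot("wrist")[:,:,::-1];cv2.imwrite("pics/w6.png",im)
print(env.state()["time_s"],env.state()["contact_force"])
g=cv2.cvtColor(cv2.resize(im[210:360,200:400],(800,600),interpolation=2),6)
G=lambda u,v,z:onplane(c,((u+.5)/4-.5+200,(v+.5)/4-.5+210),z)[0]
P=lambda q:((proj(c,q)[0]-[200,210]+.5)*4-.5)
pv=np.array([.50252,-.13779,.04]);print("pivot px",P(pv+[0,0,.014]))
for v in range(230,282,8):
    row=g[v,330:500];m=np.flatnonzero(row<66)+330
    q=G((m.min()+m.max())/2,v,.04);print(v,m.min(),m.max(),np.degrees(np.arctan2(*(q-pv)[1::-1])).round(2))
# posts: dark columns just below the bridge
for v in (445,450,455):
    m=np.flatnonzero(g[v,340:580]<60)+340
    for s in np.split(m,np.flatnonzero(np.diff(m)>3)+1): print(v,s[0],s[-1])
for a in (-1.75,14.5): 
    for z in (.03,.047):
        d=np.array([np.cos(np.radians(a)),np.sin(np.radians(a)),0]);q=pv+.119*d;q[2]=z;print("pred post",a,z,P(q).round(0))
```

```text
13.075 [-0.11746602  0.74158191  0.15557807]
pivot px [367.48451784 119.10625739]
230 390 429 6.61
238 393 431 6.55
246 395 434 6.49
254 398 437 6.6
262 400 439 6.4
270 402 442 6.35
278 406 445 6.59
445 418 437
445 530 550
450 418 437
450 531 552
455 419 437
455 533 552
pred post -1.75 0.03 [425. 447.]
pred post -1.75 0.047 [430. 484.]
pred post 14.5 0.03 [533. 418.]
pred post 14.5 0.047 [542. 454.]
```

```bash
python3 -c "
from rig import env
print(env.close_job())"
```

```text
the job is handed in; nothing more can be done
None
```

I turned the longer arm's knob clockwise until its tip pointed midway between the clip posts (arm at 6.5°, clip midpoint at 6.4° in the last wrist-camera measurement). I then let go, left the shorter-armed stand untouched, and handed the job in at about 13 s; no verdict came back.

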